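Pack a welding job's kit into its foam-lined tote

TASK

This ultrasonic-welding job is finished: pack its kit into the foam-lined grey tote. Lay the aluminium horn in first, flat and slots up, then add the two freshly welded shells, the clear-topped cover from the nest and the white canister, each standing upright on the foam with nothing on top of anything else. The thin shells crack easily: never grip one harder than 10 N, and set everything down gently rather than dropping it; leave the other things on the bench alone.

Things in the scene. Friction and masses are not known exactly. Their poses are not given: they have to be found in the camera images.
- horn: Aluminium welding horn, a solid slotted block lying on the bench, 120 long (x) x 40 wide (y) x 46 high mm, 0.5-0.75 kg, three dark slots on its top, a dark steel stud (18 diameter, 14 long) on its +x end at mid-height. Origin: centre of the underside; z up. Sturdy.
- cover: Fragile welded cover: clear box 108 (x) x 54 (y) mm on a blue flange 116 x 62 x 6 mm, 42 mm high overall, a yellow insert visible inside, about 0.1 kg. Origin: centre of the underside; x along its length, z up. It starts on the nest.
- canister: Fragile welded canister: white upright cylinder, 54 mm diameter, 75 mm high, orange weld seam 22-27 mm above its foot and orange dot on top, about 0.08 kg. Origin: centre of the underside; z up along its axis.
- tote: Grey open tote, fixed, 210 (x) x 330 (y) x 70 mm high outside (222 x 342 over the rim lips on its y ends), walls 5 mm, black foam on its floor. Origin: centre of its underside; x across, y along.
- tote_in (a point): Centre of the top of the tote's black foam, 13 mm above the bench (the walls rise 57 mm above it); free floor 200 (x) x 320 (y) mm; axes as the tote's.
- nest: Welding nest, fixed: blue plate 150 (x) x 130 (y) x 10 mm with two aluminium rails along x, 9 mm wide, at y = +-60.5 mm, tops 14 mm above the bench. Origin: centre of the underside. The cover rests on the plate, its length roughly along x.
- wrench: Steel wrench, 170 mm, lying on the bench near the robot: leave alone. Its x runs along its length.
- jar: Small jar with a red cap, 42 mm diameter, 60 mm high: leave alone. Origin: centre of the underside.
- tape: Yellow roll of tape, 84 mm diameter, 22 mm high: leave alone. Origin: centre of the underside.
- cleaner: White bottle with a blue cap, 60 mm diameter, 150 mm high: leave alone. Origin: centre of the underside.
- caliper: Digital caliper, 150 x 50 x 14 mm, lying on the bench: leave alone. Origin: centre of the underside.
Things that resemble listed ones, but are neither listed nor needed, are in the scene too. Leave any purple look-alike of the cover alone. Leave any purple look-alike of the canister alone.

How it is judged:
By the outcome, as a careful person would: the job done as asked, in the order asked, and still so for the second after the job is handed in, with the robot touching nothing.
It also fails if it takes over 72 s, if anything falls off the work surface, if the arm or the gripper's body presses on something with over 40 N, if the wrist force passes 120 N, or if a joint passes its speed limit or range.

ROBOT

A 6-joint arm with a two-finger parallel gripper is mounted at the origin on the work surface. World frame = base frame: x ahead of the robot, y to its left, z up, the work surface at z = 0. Lengths are in m, angles in degrees, forces in N, time in s.
With the tool pointing down it reaches from about 0.25 to 0.775 m from the base axis. Payload 4 kg.
Tool frame: the origin (TCP) lies midway between the tips of the shut fingers; the grasp point (between the pads) lies 19 mm behind it; z points along the fingers, y is the line along which they close (so a half turn about z gives the same grasp; the last joint's range is limited). The gripper opens to 94 mm and grips with 3 to 60 N. Pads are 16 mm wide; open, the fingers measure 119 mm over their backs; the gripper's body (75 mm by 177 mm) begins 78 mm behind the grasp point.
Start: joints at [59.181, 4.996, 78.535, -0, 96.463, -5.907], TCP at [0.232, 0.499, 0.206] pointing down, gripper open.
Joint ranges: [-177.83, 177.83], [-43.37, 116.18], [15.69, 146.23], [-61.86, 241.86], [9.47, 152.12], [-147.06, 147.06]. Speed limits (degrees/s): [159.86, 159.86, 180, 180, 180, 180].

INTERFACE

Orientations are given as [roll, pitch, yaw] about the fixed x, y, z axes, in that order (R = Rz(yaw) Ry(pitch) Rx(roll)).
In Python, from workcell import * gives the robot as it stands. The module is installed in compiled form; this text tells all that it offers.
- The arm moves only by the tool apply_moves, never from a script. Its argument "motion" is a list of rows, each a list of 7 numbers: the shift along the tool's x, y, z each as a share of 1 m, from -1 to 1, then the turn, a rotation vector about the tool's x, y, z each as a share of 120 degrees, from -1 to 1, then the opening, from -1 (shut) to 1 (fully open). A call has 1 to 10 rows; each row is the pose to reach, as a shift and turn from the pose commanded when the call began, along the tool's axes at that moment; what a row does not reach only later rows make up. A row lasts 1/8 s, in which the tool goes at most 62.5 mm and 10.7 degrees, less where a joint would pass 70% of its speed; a pose out of reach is approached as far as the arm can. A call with a number of a shift or a turn outside -1 to 1 is refused whole. A call with a gripper value outside its range is refused whole. The fingers move at their own pace and stop on an object; the grip force is fixed at half the most. Time passes only in rows, so rows that repeat a pose let the fingers close. It gives the time, the measured TCP pose, the force, the opening and the grip force at its end, in the units of the state.
- sense(): the state, without advancing time (a new reading comes with each control period).
- get_image(name): name is "scene" or "top" or "wrist"; returns a dict with "pixels" (420x560x3 uint8, red, green, blue), "K" (3x3 intrinsics, pixels), "R" (3x3) and "t" (3): a world point X has camera coordinates R X + t. Camera axes: x right, y down, z forward; pixel columns grow to the right and rows downward; lengths in m; the calibration is good to about 2 mm. A picture is of the moment at which its call begins. There is no depth.
- job_done(): hands the job in; it is judged then, once.
The state is a dict: "clock": time; "joint_positions": joint angles; "qd": joint speeds; "effort": joint torques, N m; "tcp_pos": TCP position; "tcp_rot": TCP orientation; "contact_force": force on the tool from outside, world axes, zero at the start; "torque": the same for the moment, N m; "width": opening from 0.0 (shut) to 1.0 (fully open); "grasp_force": force on a finger pad.
Only numpy, scipy, OpenCV 4.12 (cv2) and the standard library are available. Lean on these libraries where they do the work, as an engineer would, in place of code of your own. Each camera call takes 0.05 s, during which the arm holds its last target. There are 200 camera calls.

## Working session

There is one attempt and no reset: what is moved stays moved. The work goes in short steps, Python scripts to look and compute and a tool call to move; the robot and the scene stay as the last step left them, time stands still between calls to the robot, and variables do not carry over. Pictures are saved under pics/ and viewed, at most 13 in all, crops included, and the job is handed in when it is done.

Besides the shell and the picture viewer there is one more tool, called after "Emit:" as name(argument=value, ...) on one line, values as JSON. apply_moves: Moves the arm, as the interface text tells. Its arguments: {"type":"object","properties":{"motion":{"type":"array","items":{"type":"array","items":{"type":"number"}}}},"required":["motion"]}

```bash
mkdir -p pics
python3 - <<'E'
from workcell import *
import cv2,numpy as np
s=sense();print({k:np.round(v,3) for k,v in s.items()})
for n in("scene","top","wrist"):
    g=get_image(n);cv2.imwrite(f"pics/{n}0.png",g["pixels"][:,:,::-1]);np.savez(f"pics/{n}0.npz",**g)
    print(n,g["K"].round(1).tolist(),g["R"].round(3).tolist(),g["t"].round(3).tolist(), (-g["R"].T@g["t"]).round(3))
E
```

```text
{'clock': np.float64(0.0), 'joint_positions': array([ 5.9179e+01,  5.0390e+00,  7.8624e+01,  1.0000e-03,  9.6463e+01,
       -5.9080e+00]), 'qd': array([-0.03 , -0.031,  0.037,  0.048, -0.035, -0.113]), 'effort': array([-0.0000e+00, -3.4017e+01, -3.0244e+01,  7.2000e-02,  3.3000e-02,
       -0.0000e+00]), 'tcp_pos': array([0.231, 0.498, 0.204]), 'tcp_rot': array([-1.79874e+02, -1.40000e-02,  1.55088e+02]), 'contact_force': array([ 0.158,  0.261, -0.297]), 'torque': array([-0.006,  0.062, -0.011]), 'grasp_force': np.float64(0.0), 'width': np.float64(1.001)}
scene [[532.9, 0.0, 276.0], [0.0, 532.9, 212.0], [0.0, 0.0, 1.0]] [[0.101, 0.995, 0.01], [0.81, -0.077, -0.581], [-0.577, 0.066, -0.814]] [-0.193, -0.39, 1.6] [1.259 0.056 1.077]
top [[503.2, 0.0, 274.0], [0.0, 503.2, 204.3], [0.0, 0.0, 1.0]] [[0.027, -1.0, 0.016], [-0.984, -0.029, -0.174], [0.175, -0.011, -0.985]] [0.094, 0.549, 1.32] [0.307 0.124 1.393]
wrist [[372.9, 0.0, 276.5], [0.0, 372.9, 216.0], [0.0, 0.0, 1.0]] [[0.421, 0.907, -0.002], [0.872, -0.404, 0.275], [0.248, -0.118, -0.961]] [-0.55, -0.03, 0.391] [0.16  0.532 0.383]
```

View pics/top0.png

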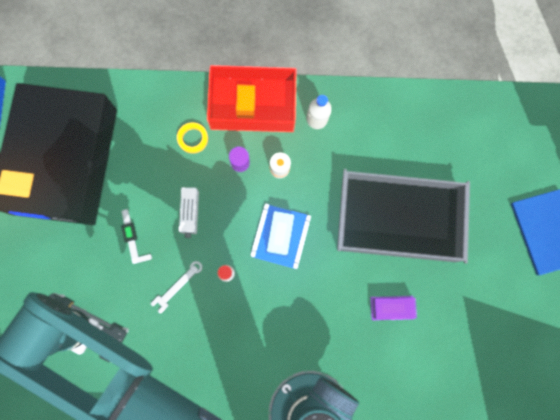

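View pics/scene0.png

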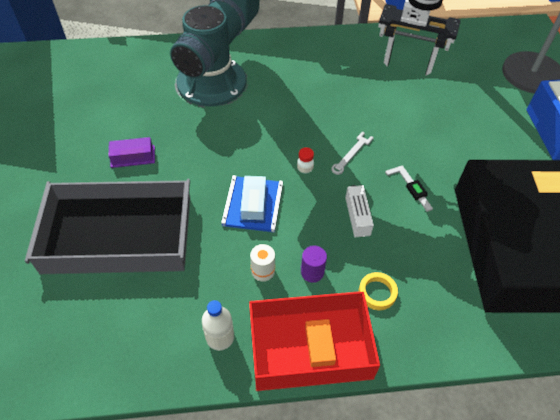

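```bash
cat > h.py <<'E'
import numpy as np,cv2
from workcell import *
from scipy.spatial.transform import Rotation as Ro
def load(n): return dict(np.load(f"pics/{n}.npz"))
def grab(n,tag):
    g=get_image(n);cv2.imwrite(f"pics/{tag}.png",g["pixels"][:,:,::-1]);np.savez(f"pics/{tag}.npz",**g);return g
def ray(g,p):
    d=g["R"].T@np.linalg.inv(g["K"])@np.array([p[0],p[1],1.]);return -g["R"].T@g["t"],d/np.linalg.norm(d)
def onz(g,p,z):
    c,d=ray(g,p);return c+d*(z-c[2])/d[2]
def tri(*gp):
    A=np.zeros((3,3));b=np.zeros(3);L=[ray(g,p) for g,p in gp]
    for c,d in L: P=np.eye(3)-np.outer(d,d);A+=P;b+=P@c
    X=np.linalg.solve(A,b);return X,max(np.linalg.norm((np.eye(3)-np.outer(d,d))@(X-c)) for c,d in L)
def proj(g,X): q=g["K"]@(g["R"]@np.asarray(X)+g["t"]);return q[:2]/q[2]
def mask(g,lo,hi,box):
    m=cv2.inRange(cv2.cvtColor(g["pixels"],cv2.COLOR_RGB2HSV),np.array(lo),np.array(hi));k=np.zeros_like(m);x0,y0,x1,y1=box;k[y0:y1,x0:x1]=m[y0:y1,x0:x1];return k
def big(m):
    c=max(cv2.findContours(m,cv2.RETR_EXTERNAL,cv2.CHAIN_APPROX_NONE)[0],key=cv2.contourArea);M=cv2.moments(c)
    return c,np.array([M["m10"]/M["m00"],M["m01"]/M["m00"]])
E
python3 - <<'E'
from h import *
T,S=load("top0"),load("scene0")
def both(name,lo,hi,bt,bs):
    r=[]
    for g,b in((T,bt),(S,bs)):
        c,p=big(mask(g,lo,hi,b));r.append((g,p));print(name,p.round(1),cv2.contourArea(c),np.round(cv2.minAreaRect(c),1) if 0 else cv2.minAreaRect(c))
    X,e=tri(*r);print("  ->",X.round(4),round(e,4))
both("dot",(5,100,120),(20,255,255),(265,145,295,175),(245,245,278,268))
both("covertop",(70,0,170),(130,110,255),(264,212,298,258),(236,172,272,214))
both("horn",(0,0,90),(180,70,255),(176,184,202,234),(342,182,376,238))
both("nestblue",(100,140,60),(125,255,255),(245,200,315,270),(215,170,290,235))
ims=[]
for g,(x,y) in((T,(188,211)),(T,(281,233)),(T,(280,164)),(S,(360,210)),(S,(254,200)),(S,(262,262))):
    ims.append(cv2.resize(g["pixels"][y-35:y+35,x-33:x+33,::-1],(264,280),interpolation=cv2.INTER_CUBIC))
cv2.imwrite("pics/c1.png",np.vstack([np.hstack(ims[:3]),np.hstack(ims[3:])]))
im=[cv2.resize(T["pixels"][165:270,330:480,::-1],(600,420)),]
for n,g,z in(("T",T,.07),):
    pass
E
```

```text
Traceback (most recent call last):
  File "h.py", line 19, in big
    c=max(cv2.findContours(m,cv2.RETR_EXTERNAL,cv2.CHAIN_APPROX_NONE)[0],key=cv2.contourArea);M=cv2.moments(c)
ValueError: max() iterable argument is empty
```

```bash
cat > m.py <<'E'
from h import *
T,S=load("top0"),load("scene0")
for g,p in((T,(281,163)),(S,(262,256)),(T,(281,233)),(S,(254,190)),(S,(254,210)),(T,(188,200)),(S,(358,222)),(T,(262,255)),(T,(372,176)),(S,(110,190))):
    print(p,cv2.cvtColor(g["pixels"],cv2.COLOR_RGB2HSV)[p[1]-1:p[1]+2,p[0]].tolist())
def both(name,lo,hi,bt,bs):
    r=[]
    for g,b in((T,bt),(S,bs)):
        try:
            c,p=big(mask(g,lo,hi,b));r.append((g,p));print(name,p.round(1),cv2.contourArea(c),cv2.minAreaRect(c))
        except Exception as e: print(name,e);return
    X,e=tri(*r);print("  ->",X.round(4),round(e,4))
both("dot",(5,90,90),(25,255,255),(270,150,292,168),(250,248,275,264))
both("covertop",(85,0,170),(115,130,255),(264,212,298,258),(236,172,272,214))
both("horn",(0,0,90),(180,70,255),(176,184,202,234),(342,182,376,238))
both("nestblue",(100,140,60),(125,255,255),(245,200,315,270),(215,170,290,235))
ims=[]
for g,(x,y) in((T,(188,211)),(T,(281,233)),(T,(280,164)),(S,(360,210)),(S,(254,200)),(S,(262,262))):
    ims.append(cv2.resize(g["pixels"][y-35:y+35,x-33:x+33,::-1],(264,280),interpolation=cv2.INTER_CUBIC))
cv2.imwrite("pics/c1.png",np.vstack([np.hstack(ims[:3]),np.hstack(ims[3:])]))
E
python3 m.py
```

```text
(281, 163) [[21, 195, 255], [22, 185, 255], [21, 162, 255]]
(262, 256) [[17, 178, 254], [17, 177, 254], [16, 180, 254]]
(281, 233) [[90, 3, 254], [90, 3, 254], [90, 3, 254]]
(254, 190) [[94, 14, 248], [77, 7, 248], [77, 7, 248]]
(254, 210) [[82, 11, 247], [81, 11, 241], [80, 27, 208]]
(188, 200) [[99, 16, 201], [104, 18, 188], [104, 15, 185]]
(358, 222) [[75, 5, 203], [90, 5, 201], [98, 5, 198]]
(262, 255) [[104, 175, 254], [104, 174, 254], [104, 179, 254]]
(372, 176) [[108, 27, 172], [103, 29, 156], [103, 22, 142]]
(110, 190) [[110, 11, 69], [110, 21, 73], [120, 20, 78]]
dot [279.9 161.9] 29.5 ((279.7500305175781, 161.75001525878906), (6.363960266113281, 5.656853675842285), 45.0)
dot [262.3 254. ] 59.5 ((262.5, 254.0), (8.0, 9.0), 90.0)
  -> [0.6582 0.0967 0.0762] 0.0002
covertop [280.2 233. ] 879.5 ((280.1728515625, 232.85403442382812), (22.41830825805664, 42.403621673583984), 10.007979393005371)
covertop [252.6 191.6] 558.0 ((252.64942932128906, 194.6319580078125), (23.08624267578125, 38.47707748413086), 4.573921203613281)
  -> [0.4679 0.0901 0.0547] 0.0008
horn [188.4 210.2] 829.5 ((188.47076416015625, 210.02615356445312), (19.248096466064453, 46.70575714111328), 3.1798300743103027)
horn [358.8 211. ] 1016.0 ((358.95294189453125, 210.78823852539062), (53.14796829223633, 22.126909255981445), 77.47119140625)
  -> [0.5274 0.3438 0.0233] 0.0005
nestblue [280.5 236.1] 1979.0 ((280.28497314453125, 235.91714477539062), (37.86860275268555, 55.377742767333984), 14.743562698364258)
nestblue [251.4 208. ] 1142.0 ((251.43507385253906, 203.39756774902344), (45.5399055480957, 52.81098175048828), 9.272602081298828)
  -> [ 0.4671  0.0862 -0.0135] 0.0018
```

View pics/c1.png

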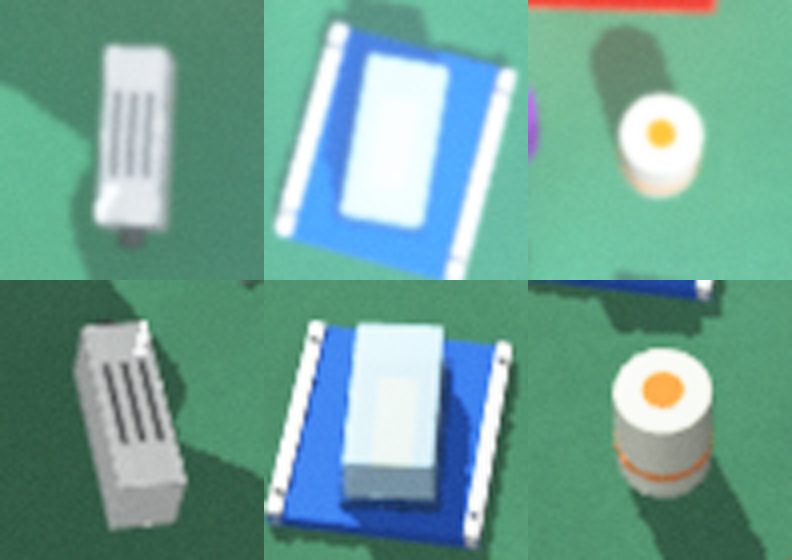

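Emit:
apply_moves(motion=[[-0.336,-0.014,0,0,0,-0.2,1],[-0.336,-0.014,0,0,0,-0.2,1],[-0.336,-0.014,0,0,0,-0.2,1],[-0.336,-0.014,0,0,0,-0.2,1],[-0.336,-0.014,0,0,0,-0.2,1],[-0.336,-0.014,0,0,0,-0.2,1],[-0.336,-0.014,0,0,0,-0.2,1],[-0.336,-0.014,0,0,0,-0.2,1]])

```text
clock: 1.15
tcp_pos: [0.5298, 0.3449, 0.2051]
tcp_rot: [180.0, -0.1, 179.1]
contact_force: [-1.0, -0.0, 0.3]
width: 0.999
grasp_force: 0.0
```

Run:
```python
from h import *
s=sense();print(s["clock"],s["tcp_pos"].round(4),s["tcp_rot"].round(2))
g=grab("wrist","w1");print((-g["R"].T@g["t"]).round(3))
```

```text
1.15 [0.5298 0.3449 0.2051] [ 1.8000e+02 -7.0000e-02  1.7911e+02]
[0.451 0.346 0.384]
```

View pics/w1.png

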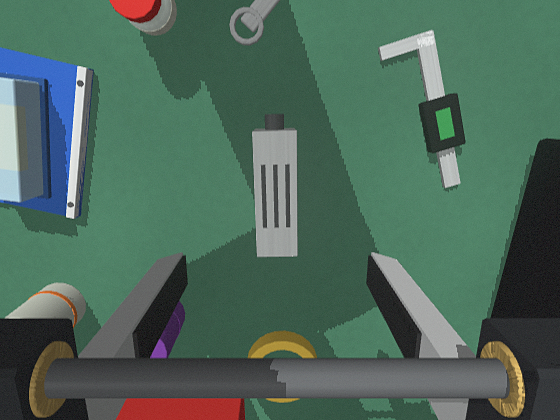

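Run:
```python
from h import *
W,T,S=load("w1"),load("top0"),load("scene0")
def slots(g,box):
    x0,y0,x1,y1=box;v=g["pixels"][y0:y1,x0:x1].max(2);m=np.zeros(g["pixels"].shape[:2],np.uint8)
    w=(np.clip(150-v.astype(float),0,90));yy,xx=np.mgrid[y0:y1,x0:x1];print(w.sum()/90)
    return np.array([(w*xx).sum(),(w*yy).sum()])/w.sum()
a=slots(W,(258,158,295,234)); print(a,onz(W,a,.046).round(4))
c,p=big(mask(W,(0,0,110),(180,60,255),(245,120,305,265)));r=cv2.minAreaRect(c);print(r)
print([onz(W,q,.046).round(4)[:2].tolist() for q in cv2.boxPoints(r)], onz(W,r[0],.046).round(4))
# long-edge direction from slot lines
m=mask(W,(0,0,0),(180,255,140),(256,158,297,232))
for c in cv2.findContours(m,cv2.RETR_EXTERNAL,cv2.CHAIN_APPROX_NONE)[0]:
    if cv2.contourArea(c)>60:
        l=cv2.fitLine(c,cv2.DIST_L2,0,.01,.01).ravel();A=onz(W,l[2:]-30*l[:2],.046);B=onz(W,l[2:]+30*l[:2],.046);print(cv2.contourArea(c),((A+B)/2).round(4),np.degrees(np.arctan2(*(B-A)[1::-1])))
# slot centroid in scene via predicted neighbourhood
for z in (.046,): print(proj(S,onz(W,a,z)))
u=proj(S,onz(W,a,.046)).astype(int)
b=slots(S,(u[0]-9,u[1]-14,u[0]+11,u[1]+16));print(b,tri((W,a),(S,b)))
```

```text
712.6111111111111
[275.47323614 195.42854915] [0.5275 0.3438 0.046 ]
((274.5145263671875, 192.55128479003906), (127.29350280761719, 44.13825607299805), 89.46454620361328)
[[0.4672, 0.3239], [0.4675, 0.3629], [0.5881, 0.3639], [0.5878, 0.321]] [0.5248 0.343  0.046 ]
223.5 [0.5282 0.3547 0.046 ] 0.19238495874398862
234.0 [0.5282 0.3438 0.046 ] 0.20547731615747475
229.5 [0.5283 0.3328 0.046 ] 0.158931715697143
[360.267946   205.51561355]
79.28888888888889
[363.72533632 202.22841928] (array([0.52599583, 0.34727989, 0.05757387]), np.float64(0.003536093615641323))
```

Emit:
apply_moves(motion=[[0.002,-0.001,0.06,0,0,-0.009,1],[0.002,-0.001,0.1,0,0,-0.009,1],[0.002,-0.001,0.1,0,0,-0.009,1],[0.002,-0.001,0.1,0,0,-0.009,1]])

```text
clock: 1.7
tcp_pos: [0.5288, 0.3449, 0.1079]
tcp_rot: [179.9, 0.2, -179.8]
contact_force: [-0.8, 0.4, 0.5]
width: 0.997
grasp_force: 0.0
```

Run:
```python
from h import *
s=sense();print(s["clock"],s["tcp_pos"].round(4),s["tcp_rot"].round(2))
W=load("w1");g=grab("wrist","w2")
def sl(g,box):
    m=mask(g,(0,0,0),(180,255,140),box);o=[]
    for c in cv2.findContours(m,cv2.RETR_EXTERNAL,cv2.CHAIN_APPROX_NONE)[0]:
        if cv2.contourArea(c)>60:o.append(cv2.minAreaRect(c))
    return sorted(o)
p=proj(g,[.528,.3435,.046]);print(p)
a=sl(W,(256,158,297,232));
n,m2=[int(v) for v in p];b=sl(g,(n-36,max(m2-75,0),n+38,m2+75))
print(a,b)
for i,j in zip(a,b): X,e=tri((W,i[0]),(g,j[0]));print(X.round(4),round(e,4))
```

```text
1.7 [0.5288 0.3449 0.1079] [ 1.7990e+02  1.6000e-01 -1.7975e+02]
[274.51060253 228.87431681]
[((263.528564453125, 195.52699279785156), (63.05900955200195, 4.6371002197265625), 88.40885925292969), ((275.4737243652344, 195.5006866455078), (63.1097297668457, 4.708896160125732), 88.49256896972656), ((287.0, 195.5), (63.0, 4.0), 90.0)] [((242.5, 227.5), (149.0, 9.0), 90.0), ((258.90521240234375, 228.00164794921875), (84.0909652709961, 6.430079936981201), 89.01223754882812), ((274.9999694824219, 227.99996948242188), (83.99998474121094, 5.999999046325684), 90.0), ((291.3947448730469, 227.9986114501953), (6.2889299392700195, 84.05850982666016), 0.7538482546806335), ((307.0, 227.5), (149.0, 8.0), 90.0)]
[0.5145 0.3304 0.0925] 0.0049
[0.5167 0.3394 0.0854] 0.0051
[0.5203 0.3489 0.0724] 0.0052
```

Emit:
apply_moves(motion=[[0.0,-0.001,0.06,0,0,0,1],[0.0,-0.001,0.094,0,0,0,1],[0.0,-0.001,0.094,0,0,0,0.5],[0.0,-0.001,0.094,0,0,0,0.0],[0.0,-0.001,0.094,0,0,0,-0.1],[0.0,-0.001,0.094,0,0,0,-0.12],[0.0,-0.001,0.094,0,0,0,-0.12],[0.0,-0.001,0.094,0,0,0,-0.12]])

```text
clock: 2.75
tcp_pos: [0.5286, 0.3431, 0.0118]
tcp_rot: [179.9, 0.0, -179.8]
contact_force: [-0.3, 1.4, 0.6]
width: 0.445
grasp_force: 0.6
```

Emit:
apply_moves(motion=[[0,0,0,0,0,0,-0.16],[0,0,0,0,0,0,-0.16],[0,0,0,0,0,0,-0.16]])

```text
clock: 3.12
tcp_pos: [0.5287, 0.3436, 0.0119]
tcp_rot: [179.9, 0.0, -179.8]
contact_force: [-0.6, 3.9, -0.6]
width: 0.424
grasp_force: 18.5
```

Emit:
apply_moves(motion=[[0,0,0,0,0,0,-0.18],[0,0,0,0,0,0,-0.18]])

```text
clock: 3.38
tcp_pos: [0.5287, 0.3432, 0.0118]
tcp_rot: [179.9, 0.0, -179.8]
contact_force: [0.5, 5.6, 1.5]
width: 0.423
grasp_force: 30.0
```

Emit:
apply_moves(motion=[[0,0,-0.01,0,0,0,-0.2],[0,0,-0.04,0,0,0,-0.2],[0,0,-0.09,0,0,0,-0.2],[0,0,-0.13,0,0,0,-0.2],[0,0,-0.13,0,0,0,-0.2]])

```text
clock: 4.0
tcp_pos: [0.5303, 0.3422, 0.1446]
tcp_rot: [179.9, 0.3, -179.9]
contact_force: [-0.4, 0.2, -6.3]
width: 0.422
grasp_force: 30.0
```

Run:
```python
from h import *
T,S=load("top0"),load("scene0")
a=cv2.resize(T["pixels"][160:272,330:480,::-1],None,fx=4,fy=4,interpolation=cv2.INTER_CUBIC)[:,:600]
b=cv2.resize(S["pixels"][172:282,25:205,::-1],None,fx=4,fy=4,interpolation=cv2.INTER_CUBIC)
a=cv2.resize(a,(480,358));b=cv2.resize(b,(480,293))
a=cv2.resize(T["pixels"][160:272,330:480,::-1],None,fx=2.6,fy=2.6,interpolation=cv2.INTER_CUBIC)
b=cv2.resize(S["pixels"][172:282,25:205,::-1],None,fx=2.6,fy=2.6,interpolation=cv2.INTER_CUBIC)
w=max(a.shape[1],b.shape[1]);pad=lambda i:cv2.copyMakeBorder(i,0,0,0,w-i.shape[1],0)
cv2.imwrite("pics/tote.png",np.vstack([pad(a),pad(b)]));print(a.shape,b.shape)
print(sense()["tcp_pos"],sense()["grasp_force"])
```

```text
(291, 390, 3) (286, 468, 3)
[0.53029008 0.34217998 0.14459501] 29.996384382247925
```

View pics/tote.png

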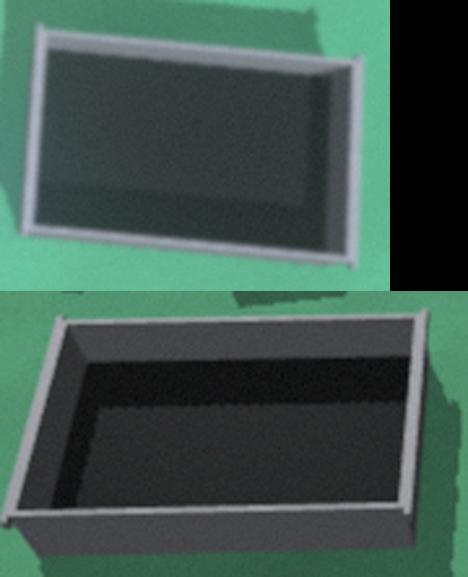

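Run:
```python
from h import *
T,S=load("top0"),load("scene0")
t=np.array([(36,25),(364,57),(355,266),(22,235)])/2.6+(330,160)-.3
s=np.array([(409,222),(5,231),(62,26),(427,20)])/2.6+(25,172)-.3
P=[]
for a,b in zip(t,s):
    X,e=tri((T,a),(S,b));P.append(X);print(X.round(4),round(e,4),onz(T,a,.07).round(4),onz(S,b,.07).round(4))
P=np.array(P);c=P.mean(0);u=(P[0]+P[3]-P[1]-P[2])/2;v=(P[0]+P[1]-P[2]-P[3])/2
print("c",c,"len",np.linalg.norm(u),np.linalg.norm(v),"yaw",np.degrees(np.arctan2(-u[0],u[1])),np.degrees(np.arctan2(v[1],v[0])))
```

```text
[ 0.6449 -0.0776  0.0685] 0.0011 [ 0.6445 -0.0763  0.07  ] [ 0.6457 -0.0785  0.07  ]
[ 0.6208 -0.417   0.0683] 0.0024 [ 0.6208 -0.4189  0.07  ] [ 0.6224 -0.4135  0.07  ]
[ 0.4033 -0.3995  0.0698] 0.0012 [ 0.4033 -0.4008  0.07  ] [ 0.4038 -0.3981  0.07  ]
[ 0.4255 -0.0628  0.067 ] 0.0003 [ 0.4252 -0.0627  0.07  ] [ 0.428  -0.0621  0.07  ]
c [ 0.52361342 -0.23922668  0.06838244] len 0.33887640180115636 0.21908614870974522 yaw -3.9189625784299253 -4.230432303354866
```

Emit:
apply_moves(motion=[[0.003,-0.03,0,0,0,0,-0.2],[0.003,-0.08,0,0,0,0,-0.2],[0.003,-0.14,0,0,0,0.0,-0.2],[0.005,-0.2,0,0,0,0.034,-0.2],[0.005,-0.26,0,0,0,0.034,-0.2],[0.01,-0.32,0,0,0,0.034,-0.2],[0.013,-0.38,0,0,0,0.034,-0.2],[0.013,-0.44,0,0,0,0.034,-0.2],[0.013,-0.5,0,0,0,0.034,-0.2],[0.013,-0.55,0,0,0,0.034,-0.2]])

```text
clock: 5.25
tcp_pos: [0.5141, -0.2092, 0.137]
tcp_rot: [179.9, -0.4, 176.0]
contact_force: [0.6, 0.1, -6.8]
width: 0.424
grasp_force: 30.0
```

Run:
```python
from h import *
s=sense();print(s["clock"],s["tcp_pos"].round(4),s["tcp_rot"].round(2),s["contact_force"].round(1))
grab("wrist","w3")
```

```text
5.25 [ 0.5141 -0.2092  0.137 ] [179.89  -0.44 175.98] [ 0.6  0.1 -6.8]
```

View pics/w3.png

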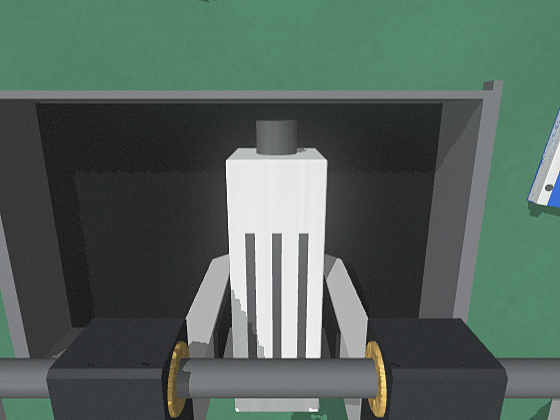

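Run:
```python
from h import *
W=load("w3")
for p in((503,81),(484,95),(0,92),(442,104),(37,103)): print(p,onz(W,p,.07).round(4),onz(W,p,.013).round(4))
T=load("top0");print(tri((W,(503,81)),(T,(22/2.6+329.7,235/2.6+159.7))))
```

```text
(503, 81) [ 0.4278 -0.0615  0.07  ] [ 0.4257 -0.0286  0.013 ]
(484, 95) [ 0.4353 -0.0727  0.07  ] [ 0.435  -0.0423  0.013 ]
(0, 92) [ 0.4123 -0.3759  0.07  ] [ 0.4067 -0.4156  0.013 ]
(442, 104) [ 0.439  -0.0988  0.07  ] [ 0.4395 -0.0745  0.013 ]
(37, 103) [ 0.4205 -0.3543  0.07  ] [ 0.4167 -0.3891  0.013 ]
(array([ 0.42648197, -0.06232376,  0.07088292]), np.float64(0.001371285363116514))
```

Emit:
apply_moves(motion=[[-0.004,-0.05,0,0,0,0,-0.2],[-0.01,-0.1,0,0,0,0,-0.2],[-0.01,-0.137,0,0,0,0,-0.2],[-0.01,-0.137,0,0,0,0,-0.2],[-0.01,-0.137,0.04,0,0,0,-0.2],[-0.01,-0.137,0.08,0,0,0,-0.2],[-0.01,-0.137,0.1,0,0,0,-0.2],[-0.01,-0.137,0.105,0,0,0,-0.2],[-0.01,-0.137,0.105,0,0,0,-0.2]])

```text
clock: 6.42
tcp_pos: [0.5182, -0.3448, 0.0372]
tcp_rot: [-180.0, 0.0, 176.1]
contact_force: [-0.1, 0.3, -5.6]
width: 0.422
grasp_force: 30.0
```

Emit:
apply_moves(motion=[[0,0,0.002,0,0,0,-0.2],[0,0,0.004,0,0,0,-0.2],[0,0,0.005,0,0,0,-0.2],[0,0,0.006,0,0,0,-0.2],[0,0,0.006,0,0,0,-0.2]])

```text
clock: 7.05
tcp_pos: [0.5177, -0.3447, 0.0303]
tcp_rot: [180.0, -0.0, 176.1]
contact_force: [-0.0, -0.4, -7.2]
width: 0.423
grasp_force: 30.0
```

Still carrying the weight; lower in small steps until foam contact.

Emit:
apply_moves(motion=[[0,0,0.001,0,0,0,-0.2],[0,0,0.002,0,0,0,-0.2],[0,0,0.003,0,0,0,-0.2],[0,0,0.004,0,0,0,-0.2],[0,0,0.004,0,0,0,-0.2]])

```text
clock: 7.68
tcp_pos: [0.5177, -0.3446, 0.0263]
tcp_rot: [180.0, -0.0, 176.1]
contact_force: [1.0, 0.6, -6.5]
width: 0.423
grasp_force: 30.0
```

Emit:
apply_moves(motion=[[0,0,0.001,0,0,0,-0.2],[0,0,0.001,0,0,0,-0.2],[0,0,0.001,0,0,0,-0.2]])

```text
clock: 8.05
tcp_pos: [0.5178, -0.3447, 0.0255]
tcp_rot: [180.0, 0.0, 176.1]
contact_force: [0.2, 0.1, -6.3]
width: 0.427
grasp_force: 30.0
```

Emit:
apply_moves(motion=[[0,0,0.0005,0,0,0,-0.2],[0,0,0.001,0,0,0,-0.2],[0,0,0.001,0,0,0,-0.2]])

```text
clock: 8.43
tcp_pos: [0.5178, -0.3448, 0.0248]
tcp_rot: [-180.0, 0.0, 176.1]
contact_force: [-1.6, 0.6, -4.5]
width: 0.422
grasp_force: 30.0
```

Emit:
apply_moves(motion=[[0,0,0.0005,0,0,0,-0.2],[0,0,0.001,0,0,0,-0.2],[0,0,0.001,0,0,0,-0.2]])

```text
clock: 8.8
tcp_pos: [0.5179, -0.3448, 0.0249]
tcp_rot: [-180.0, 0.0, 176.1]
contact_force: [-4.4, 2.4, 4.7]
width: 0.42
grasp_force: 30.0
```

Emit:
apply_moves(motion=[[0,0,0,0,0,0,-0.15],[0,0,0,0,0,0,0.0],[0,0,0,0,0,0,0.2],[0,0,0,0,0,0,0.2],[0,0,-0.02,0,0,0,0.2],[0,0,-0.08,0,0,0,0.2],[0,0,-0.14,0,0,0,0.2],[0.0,0.0,-0.18,0,0,0,0.2],[0.01,0.05,-0.18,0,0,0,0.2],[0.02,0.11,-0.18,0,0,0,0.4]])

```text
clock: 10.05
tcp_pos: [0.5057, -0.2336, 0.206]
tcp_rot: [-179.9, 0.2, 176.0]
contact_force: [0.7, 1.3, 0.0]
width: 0.671
grasp_force: 0.0
```

Emit:
apply_moves(motion=[[0.01,0.06,0,0,0,0,0.4],[0.02,0.12,0,0,0,0,0.6],[0.03,0.18,0,0,0,0,0.6],[0.04,0.24,0,0,0,0,0.6],[0.05,0.3,0,0,0,0,0.6],[0.058,0.321,0,0,0,0,0.6],[0.058,0.321,0,0,0,0,0.6],[0.058,0.321,0,0,0,0,0.6]])

```text
clock: 11.05
tcp_pos: [0.4698, 0.0898, 0.2044]
tcp_rot: [-180.0, 0.1, 176.0]
contact_force: [-1.1, -0.3, 0.0]
width: 0.802
grasp_force: 0.0
```

Run:
```python
from h import *
s=sense();print(s["clock"],s["tcp_pos"].round(4),s["tcp_rot"].round(2),s["contact_force"].round(1),s["width"])
a=grab("wrist","w4")["pixels"];b=grab("top","t4")["pixels"]
c=cv2.resize(b[160:280,330:480],(450,360))
cv2.imwrite("pics/v4.png",a[:,:,::-1])
```

```text
11.05 [0.4698 0.0898 0.2044] [-1.7998e+02  1.0000e-01  1.7605e+02] [-1.1 -0.3  0. ] 0.801927156222329
```

View pics/w4.png

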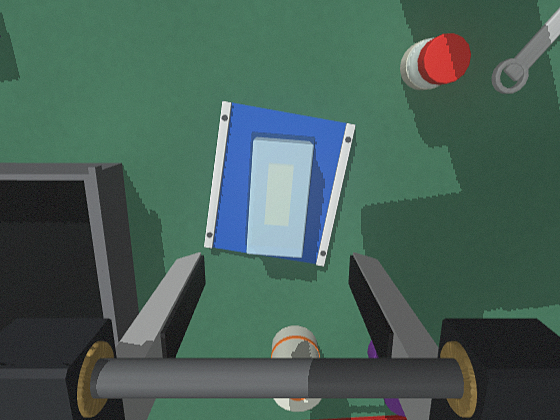

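```bash
cat > cov.py <<'E'
from h import *
def meas(g,X0=(.468,.09,.052),z=.052,r=75):
    u=proj(g,X0).astype(int);h,w=g["pixels"].shape[:2]
    hsv=cv2.cvtColor(g["pixels"],cv2.COLOR_RGB2HSV)
    m=mask(g,(30,0,185),(115,90,255),(max(u[0]-r,0),max(u[1]-int(1.3*r),0),min(u[0]+r,w),min(u[1]+int(1.3*r),h)))
    m=cv2.morphologyEx(m,cv2.MORPH_OPEN,np.ones((5,5)));m=cv2.morphologyEx(m,cv2.MORPH_CLOSE,np.ones((15,15)));
    n,l,st,ce=cv2.connectedComponentsWithStats(m);k=l[u[1],u[0]];m=np.uint8(l==k)*255
    c,p=big(m);q=cv2.boxPoints(cv2.minAreaRect(c));ap=cv2.approxPolyDP(c,6,True)[:,0]
    Q=np.array([onz(g,x,z) for x in q])[:,:2];print("quad",q.round(1).tolist(),"poly",ap.tolist())
    e=np.linalg.norm(np.roll(Q,-1,0)-Q,axis=1);i=np.argmax(e);d=(np.roll(Q,-1,0)-Q)[i]
    print("centre",Q.mean(0).round(4),"sides",e.round(4),"ang",np.degrees(np.arctan2(d[1],d[0])).round(2));return m,q,ap
E
python3 - <<'E'
from cov import *
g=load("w4");meas(g)
print(cv2.cvtColor(g["pixels"],cv2.COLOR_RGB2HSV)[[140,145,160,200,250],[285,285,262,262,270]].tolist(), cv2.cvtColor(g["pixels"],cv2.COLOR_RGB2HSV)[[200,200,200],[249,310,318]].tolist())
# canister dot + insert
T=load("t4");S=grab("scene","s4")
E
```

```text
quad [[244.3000030517578, 252.60000610351562], [253.10000610351562, 139.0], [312.3999938964844, 143.60000610351562], [303.70001220703125, 257.20001220703125]] poly [[254, 140], [247, 252], [300, 256], [312, 144]]
centre [0.4713 0.0911] sides [0.1066 0.052  0.107  0.0567] ang -6.89
[[102, 53, 174], [100, 52, 214], [100, 55, 213], [99, 51, 213], [102, 58, 215]] [[105, 90, 156], [110, 146, 141], [109, 143, 137]]
```

Emit:
apply_moves(motion=[[0,0,0.04,0,0,0.033,0.6],[0,0,0.08,0,0,0.033,0.6],[0,0,0.08,0,0,0.033,0.6],[0,0,0.08,0,0,0.033,0.6]])

```text
clock: 11.7
tcp_pos: [0.4704, 0.0901, 0.125]
tcp_rot: [180.0, 0.1, 172.1]
contact_force: [0.4, -0.2, -0.2]
width: 0.798
grasp_force: 0.0
```

Run:
```python
from cov import *
s=sense();print(s["clock"],s["tcp_pos"].round(4),s["tcp_rot"].round(2),s["contact_force"].round(1),s["width"])
g=grab("wrist","w5");m,q,ap=meas(g,(.471,.091,.052),r=90)
w=load("w4");m4,q4,ap4=meas(w)
srt=lambda P:np.array(sorted(P.tolist(),key=lambda v:(v[1]>P[:,1].mean(),v[0])),float)
for G,P in((g,ap),(w,ap4)):
    P=srt(P);W=[onz(G,x,.052)[:2] for x in P];print("corners",np.round(W,4).tolist())
    for i,j in((0,2),(1,3)): d=W[j]-W[i];print(" ang",np.degrees(np.arctan2(d[1],d[0])).round(2))
for a,b in zip(srt(ap4),srt(ap)): X,e=tri((w,a),(g,b));print(X.round(4),round(e,4))
```

```text
11.7 [0.4704 0.0901 0.125 ] [1.7997e+02 1.1000e-01 1.7207e+02] [ 0.4 -0.2 -0.2] 0.7979258352726485
quad [[240.0, 151.0], [316.0, 151.0], [316.0, 293.0], [240.0, 293.0]] poly [[240, 151], [242, 291], [311, 293], [316, 151]]
centre [0.4711 0.0911] sides [0.0508 0.1051 0.0567 0.1051] ang -6.25
quad [[244.3000030517578, 252.60000610351562], [253.10000610351562, 139.0], [312.3999938964844, 143.60000610351562], [303.70001220703125, 257.20001220703125]] poly [[254, 140], [247, 252], [300, 256], [312, 144]]
centre [0.4713 0.0911] sides [0.1066 0.052  0.107  0.0567] ang -6.89
corners [[0.4155, 0.0732], [0.4225, 0.1235], [0.5178, 0.0576], [0.5265, 0.1083]]
 ang -8.65
 ang -8.28
corners [[0.4156, 0.0736], [0.4226, 0.124], [0.5194, 0.0581], [0.5269, 0.1081]]
 ang -8.54
 ang -8.66
[0.4149 0.0741 0.0602] 0.0002
[0.4229 0.124  0.0491] 0.0002
[0.5228 0.0565 0.0426] 0.0006
[0.5285 0.1083 0.0481] 0.0001
```

View pics/w5.png

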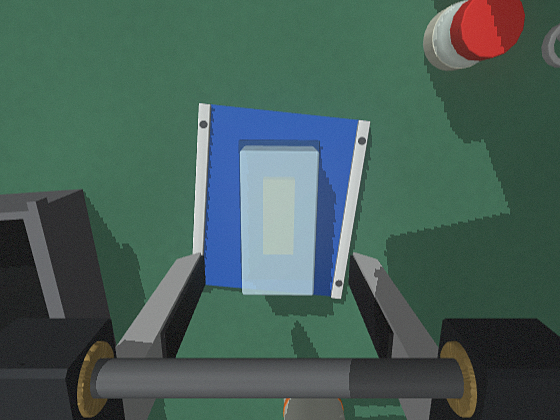

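Emit:
apply_moves(motion=[[0,0.0005,0.04,0,0,0.005,0.6],[0,0.0005,0.08,0,0,0.005,0.6],[0,0.0005,0.1,0,0,0.005,0.6],[0,0.0005,0.105,0,0,0.005,0.6],[0,0.0005,0.105,0,0,0.005,0.4],[0,0.0005,0.105,0,0,0.005,0.25],[0,0.0005,0.105,0,0,0.005,0.19],[0,0.0005,0.105,0,0,0.005,0.18],[0,0.0005,0.105,0,0,0.005,0.18]])

```text
clock: 12.88
tcp_pos: [0.4695, 0.0911, 0.0187]
tcp_rot: [180.0, 0.0, 171.5]
contact_force: [-0.4, -0.3, -1.1]
width: 0.589
grasp_force: 0.0
```

Emit:
apply_moves(motion=[[0,0,0,0,0,0,0.165],[0,0,0,0,0,0,0.155],[0,0,0,0,0,0,0.152],[0,0,0,0,0,0,0.152]])

```text
clock: 13.38
tcp_pos: [0.4694, 0.0912, 0.0185]
tcp_rot: [180.0, -0.0, 171.5]
contact_force: [0.3, 0.6, 0.0]
width: 0.574
grasp_force: 0.3
```

Emit:
apply_moves(motion=[[0,0,0,0,0,0,0.15],[0,0,0,0,0,0,0.149],[0,0,0,0,0,0,0.148],[0,0,0,0,0,0,0.148]])

```text
clock: 13.88
tcp_pos: [0.4694, 0.091, 0.0185]
tcp_rot: [180.0, 0.0, 171.5]
contact_force: [0.4, -0.3, 1.5]
width: 0.577
grasp_force: 1.8
```

Emit:
apply_moves(motion=[[0,0,0,0,0,0,0.147],[0,0,0,0,0,0,0.146],[0,0,0,0,0,0,0.146]])

```text
clock: 14.25
tcp_pos: [0.4694, 0.0911, 0.0185]
tcp_rot: [180.0, 0.0, 171.5]
contact_force: [0.2, 0.6, 0.4]
width: 0.574
grasp_force: 5.1
```

Emit:
apply_moves(motion=[[0,0,0,0,0,0,0.145],[0,0,-0.004,0,0,0,0.145],[0,0,-0.01,0,0,0,0.145],[0,0,-0.02,0,0,0,0.145],[0,0,-0.02,0,0,0,0.145]])

```text
clock: 14.88
tcp_pos: [0.4705, 0.0911, 0.04]
tcp_rot: [180.0, 0.2, 171.5]
contact_force: [-0.4, -0.1, -0.7]
width: 0.577
grasp_force: 6.7
```

Emit:
apply_moves(motion=[[0,0,-0.02,0,0,0,0.145],[0,0,-0.05,0,0,0,0.145],[0,0,-0.08,0,0,0,0.145],[0,0,-0.09,0,0,0,0.145],[0,0,-0.09,0,0,0,0.145]])

```text
clock: 15.5
tcp_pos: [0.4696, 0.0911, 0.1287]
tcp_rot: [180.0, 0.1, 171.5]
contact_force: [-0.8, -0.4, -1.3]
width: 0.575
grasp_force: 6.7
```

Held at 6.7 N. Carry over to the tote.

Emit:
apply_moves(motion=[[-0.01,-0.03,0,0,0,0,0.145],[-0.02,-0.07,0,0,0,-0.01,0.145],[-0.03,-0.11,0,0,0,-0.02,0.145],[-0.05,-0.15,0,0,0,-0.03,0.145],[-0.06,-0.19,0,0,0,-0.038,0.145],[-0.075,-0.23,0,0,0,-0.038,0.145],[-0.09,-0.27,0,0,0,-0.038,0.145],[-0.1,-0.3,0,0,0,-0.038,0.145],[-0.102,-0.318,0,0,0,-0.038,0.145],[-0.102,-0.318,0,0,0,-0.038,0.145]])

```text
clock: 16.75
tcp_pos: [0.5226, -0.2387, 0.127]
tcp_rot: [179.9, -0.1, 176.0]
contact_force: [-0.7, 1.0, -1.1]
width: 0.578
grasp_force: 6.7
```

Run:
```python
from h import *
s=sense();print(s["clock"],s["tcp_pos"].round(4),s["tcp_rot"].round(2),s["contact_force"].round(1),s["grasp_force"])
grab("wrist","w6")
```

```text
16.75 [ 0.5226 -0.2387  0.127 ] [ 1.7991e+02 -1.3000e-01  1.7600e+02] [-0.7  1.  -1.1] 6.6969117522239685
```

View pics/w6.png

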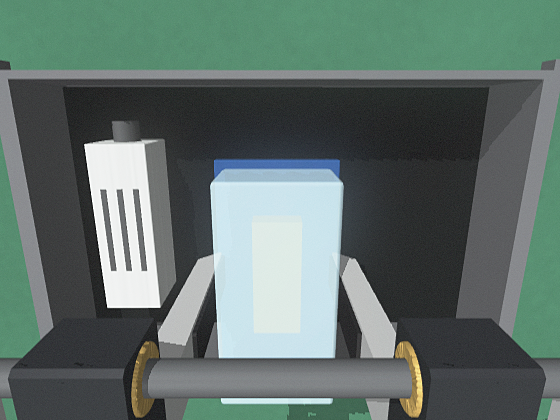

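Emit:
apply_moves(motion=[[0,0,0.03,0,0,0,0.145],[0,0,0.06,0,0,0,0.145],[0,0,0.085,0,0,0,0.145],[0,0,0.095,0,0,0,0.145],[0,0,0.1,0,0,0,0.145],[0,0,0.1,0,0,0,0.145],[0,0,0.1,0,0,0,0.145]])

```text
clock: 17.68
tcp_pos: [0.5242, -0.2388, 0.0297]
tcp_rot: [-179.9, 0.1, 176.1]
contact_force: [-0.0, 0.2, -1.0]
width: 0.568
grasp_force: 6.7
```

Emit:
apply_moves(motion=[[0,0,0.001,0,0,0,0.145],[0,0,0.002,0,0,0,0.145],[0,0,0.003,0,0,0,0.145],[0,0,0.003,0,0,0,0.145]])

```text
clock: 18.18
tcp_pos: [0.5233, -0.2385, 0.0253]
tcp_rot: [180.0, -0.0, 176.1]
contact_force: [-0.8, -0.4, -1.0]
width: 0.569
grasp_force: 6.7
```

Emit:
apply_moves(motion=[[0,0,0.001,0,0,0,0.145],[0,0,0.002,0,0,0,0.145],[0,0,0.003,0,0,0,0.145],[0,0,0.003,0,0,0,0.145]])

```text
clock: 18.68
tcp_pos: [0.5234, -0.2384, 0.0223]
tcp_rot: [180.0, -0.0, 176.1]
contact_force: [1.2, 0.6, -0.8]
width: 0.575
grasp_force: 6.7
```

Emit:
apply_moves(motion=[[0,0,0.0005,0,0,0,0.145],[0,0,0.001,0,0,0,0.145],[0,0,0.001,0,0,0,0.145]])

```text
clock: 19.05
tcp_pos: [0.5235, -0.2385, 0.0215]
tcp_rot: [180.0, 0.0, 176.1]
contact_force: [-0.3, -0.1, -1.0]
width: 0.573
grasp_force: 6.7
```

Emit:
apply_moves(motion=[[0,0,0.0005,0,0,0,0.145],[0,0,0.0005,0,0,0,0.145],[0,0,0.0005,0,0,0,0.145]])

```text
clock: 19.42
tcp_pos: [0.5235, -0.2385, 0.0215]
tcp_rot: [-180.0, 0.0, 176.1]
contact_force: [-1.4, 0.4, 4.5]
width: 0.575
grasp_force: 6.7
```

Emit:
apply_moves(motion=[[0,0,0.0005,0,0,0,0.145],[0,0,0.0005,0,0,0,0.145],[0,0,0.0005,0,0,0,0.145]])

```text
clock: 19.8
tcp_pos: [0.5235, -0.2385, 0.0215]
tcp_rot: [-180.0, 0.0, 176.1]
contact_force: [-2.0, 1.1, 7.0]
width: 0.573
grasp_force: 6.7
```

Emit:
apply_moves(motion=[[0,0,0,0,0,0,0.18],[0,0,0,0,0,0,0.4],[0,0,0,0,0,0,0.6],[0,0,0,0,0,0,0.6],[0,0,-0.02,0,0,0,0.6],[0,0,-0.08,0,0,0,0.6],[0,0,-0.14,0,0,0,0.6],[0,0,-0.19,0,0,0,0.6],[-0.01,0.05,-0.19,0,0,0,0.6],[-0.03,0.11,-0.19,0,0,0,0.7]])

```text
clock: 21.05
tcp_pos: [0.5611, -0.1316, 0.2119]
tcp_rot: [-180.0, 0.2, 175.9]
contact_force: [0.8, -0.2, -1.0]
width: 0.841
grasp_force: 0.0
```

Emit:
apply_moves(motion=[[-0.02,0.05,0,0,0,0,0.8],[-0.03,0.1,0,0,0,0,0.8],[-0.05,0.16,0,0,0,0,0.8],[-0.063,0.226,0,0,0,0,0.8],[-0.063,0.226,0,0,0,0,0.8],[-0.063,0.226,0,0,0,0,0.8]])

```text
clock: 21.8
tcp_pos: [0.6387, 0.0898, 0.2101]
tcp_rot: [-180.0, -0.0, 176.1]
contact_force: [0.5, -0.8, 0.2]
width: 0.901
grasp_force: 0.0
```

Run:
```python
from h import *
s=sense();print(s["clock"],s["tcp_pos"].round(4),s["tcp_rot"].round(2),s["contact_force"].round(1),s["width"])
g=grab("wrist","w7");T,S=load("top0"),load("scene0")
print("pred dot px",proj(g,[.658,.097,.075]))
for n,lo,hi,bt,bs in(("bottlecap",(105,120,80),(125,255,255),(310,92,335,108),(205,300,224,316)),("purplecan",(125,100,60),(160,255,255),(225,145,253,175),(298,244,330,285))):
    a=big(mask(T,lo,hi,bt))[1];b=big(mask(S,lo,hi,bs))[1];X,e=tri((T,a),(S,b));print(n,X.round(3),round(e,4))
print(onz(T,(270,133),.06).round(3))
```

```text
21.8 [0.6387 0.0898 0.2101] [-1.7996e+02 -4.0000e-02  1.7614e+02] [ 0.5 -0.8  0.2] 0.9008356407897697
pred dot px [286.35461615 224.61847425]
bottlecap [ 0.81  -0.007  0.145] 0.0007
purplecan [0.673 0.209 0.043] 0.0005
[0.744 0.126 0.06 ]
```

View pics/w7.png

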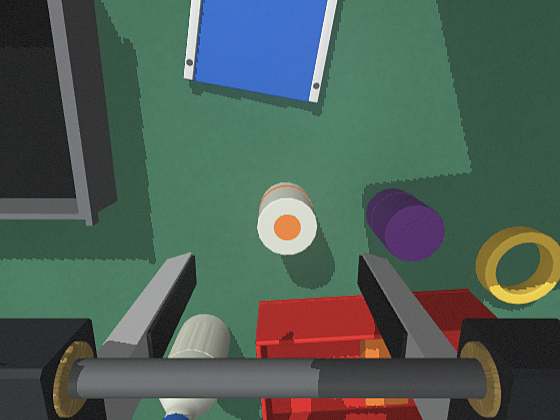

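Run:
```python
from h import *
g,T,S=load("w7"),load("top0"),load("scene0")
lo,hi=(5,90,90),(25,255,255)
a=big(mask(g,lo,hi,(270,205,305,245)))[1];t=big(mask(T,lo,hi,(270,150,292,168)))[1];s=big(mask(S,lo,hi,(250,248,275,264)))[1]
print(a,onz(g,a,.075).round(4),tri((g,a),(S,s)),tri((g,a),(T,t)),tri((g,a),(T,t),(S,s)))
```

```text
[286.87300033 227.01044727] [0.6602 0.0973 0.075 ] (array([0.65927868, 0.09687331, 0.07794971]), np.float64(0.00043247845909722457)) (array([0.65113098, 0.09730182, 0.10330003]), np.float64(0.00017601415838246572)) (array([0.65876977, 0.09689882, 0.07719418]), np.float64(0.0008389182033122377))
```

Emit:
apply_moves(motion=[[-0.02,0.0085,0.0,0,0,0,0.6],[-0.0205,0.0085,0.05,0,0,0,0.6],[-0.0205,0.0085,0.1,0,0,0,0.6],[-0.0205,0.0085,0.14,0,0,0,0.6],[-0.0205,0.0085,0.17,0,0,0,0.6],[-0.0205,0.0085,0.182,0,0,0,0.6],[-0.0205,0.0085,0.182,0,0,0,0.4],[-0.0205,0.0085,0.182,0,0,0,0.25],[-0.0205,0.0085,0.182,0,0,0,0.2],[-0.0205,0.0085,0.182,0,0,0,0.2]])

```text
clock: 23.1
tcp_pos: [0.6605, 0.0969, 0.0297]
tcp_rot: [180.0, 0.1, 176.1]
contact_force: [-0.7, -0.5, -0.4]
width: 0.601
grasp_force: 0.0
```

Emit:
apply_moves(motion=[[0,0,0,0,0,0,0.19],[0,0,0,0,0,0,0.175],[0,0,0,0,0,0,0.165],[0,0,0,0,0,0,0.158],[0,0,0,0,0,0,0.153],[0,0,0,0,0,0,0.152],[0,0,0,0,0,0,0.152]])

```text
clock: 23.98
tcp_pos: [0.6599, 0.0969, 0.0285]
tcp_rot: [180.0, 0.0, 176.1]
contact_force: [0.3, 1.2, 0.3]
width: 0.574
grasp_force: 0.4
```

Emit:
apply_moves(motion=[[0,0,0,0,0,0,0.15],[0,0,0,0,0,0,0.149],[0,0,0,0,0,0,0.148],[0,0,0,0,0,0,0.148]])

```text
clock: 24.48
tcp_pos: [0.6599, 0.0968, 0.0285]
tcp_rot: [180.0, 0.0, 176.1]
contact_force: [-0.0, 1.2, 1.0]
width: 0.574
grasp_force: 0.4
```

Emit:
apply_moves(motion=[[0,0,0,0,0,0,0.147],[0,0,0,0,0,0,0.147],[0,0,0,0,0,0,0.147]])

```text
clock: 24.85
tcp_pos: [0.6599, 0.0968, 0.0285]
tcp_rot: [180.0, 0.0, 176.1]
contact_force: [0.4, -0.2, 0.7]
width: 0.575
grasp_force: 0.5
```

Emit:
apply_moves(motion=[[0,0,0,0,0,0,0.1465],[0,0,0,0,0,0,0.146],[0,0,0,0,0,0,0.146]])

```text
clock: 25.22
tcp_pos: [0.6599, 0.0968, 0.0285]
tcp_rot: [180.0, 0.0, 176.1]
contact_force: [-0.1, 0.2, 0.2]
width: 0.572
grasp_force: 0.5
```

Emit:
apply_moves(motion=[[0,0,0,0,0,0,0.145],[0,0,0,0,0,0,0.144],[0,0,0,0,0,0,0.144]])

```text
clock: 25.6
tcp_pos: [0.6599, 0.0968, 0.0285]
tcp_rot: [180.0, 0.0, 176.1]
contact_force: [-0.5, 1.3, 0.6]
width: 0.566
grasp_force: 1.3
```

Emit:
apply_moves(motion=[[0,0,0,0,0,0,0.143],[0,0,0,0,0,0,0.142],[0,0,0,0,0,0,0.142]])

```text
clock: 25.98
tcp_pos: [0.66, 0.0968, 0.0285]
tcp_rot: [180.0, 0.0, 176.1]
contact_force: [-0.9, 0.8, 0.8]
width: 0.572
grasp_force: 3.0
```

Emit:
apply_moves(motion=[[0,0,0,0,0,0,0.141],[0,0,0,0,0,0,0.14],[0,0,0,0,0,0,0.14]])

```text
clock: 26.35
tcp_pos: [0.6599, 0.0968, 0.0285]
tcp_rot: [180.0, 0.0, 176.1]
contact_force: [0.5, 1.0, 0.9]
width: 0.569
grasp_force: 5.0
```

Emit:
apply_moves(motion=[[0,0,-0.003,0,0,0,0.14],[0,0,-0.01,0,0,0,0.14],[0,0,-0.02,0,0,0,0.14],[0,0,-0.02,0,0,0,0.14]])

```text
clock: 26.85
tcp_pos: [0.661, 0.0967, 0.0504]
tcp_rot: [180.0, 0.2, 176.1]
contact_force: [0.6, -0.1, -0.8]
width: 0.572
grasp_force: 4.9
```

Emit:
apply_moves(motion=[[0,0,-0.03,0,0,0,0.14],[0,0,-0.06,0,0,0,0.14],[0,0,-0.08,0,0,0,0.14],[0.01,-0.02,-0.08,0,0,0,0.14],[0.03,-0.06,-0.08,0,0,0,0.14],[0.05,-0.1,-0.08,0,0,0,0.14],[0.07,-0.15,-0.08,0,0,0,0.14],[0.09,-0.2,-0.08,0,0,0,0.14],[0.108,-0.235,-0.08,0,0,0,0.14],[0.112,-0.245,-0.08,0,0,0,0.14]])

```text
clock: 28.1
tcp_pos: [0.5303, -0.1418, 0.1285]
tcp_rot: [-180.0, -0.0, 175.9]
contact_force: [0.3, 0.5, -1.4]
width: 0.575
grasp_force: 4.9
```

Emit:
apply_moves(motion=[[0,0,0.0,0,0,0,0.14],[0,0,0.03,0,0,0,0.14],[0,0,0.06,0,0,0,0.14],[0,0,0.075,0,0,0,0.14],[0,0,0.08,0,0,0,0.14],[0,0,0.08,0,0,0,0.14],[0,0,0.08,0,0,0,0.14]])

```text
clock: 28.98
tcp_pos: [0.5325, -0.1402, 0.0499]
tcp_rot: [-180.0, 0.1, 176.1]
contact_force: [-0.1, -0.0, -0.7]
width: 0.573
grasp_force: 4.9
```

Contact expected at about 0.0415.

Emit:
apply_moves(motion=[[0,0,0.002,0,0,0,0.14],[0,0,0.004,0,0,0,0.14],[0,0,0.005,0,0,0,0.14],[0,0,0.006,0,0,0,0.14],[0,0,0.006,0,0,0,0.14]])

```text
clock: 29.6
tcp_pos: [0.5314, -0.14, 0.0423]
tcp_rot: [180.0, -0.0, 176.1]
contact_force: [0.1, -0.7, -0.6]
width: 0.569
grasp_force: 4.9
```

Emit:
apply_moves(motion=[[0,0,0.0005,0,0,0,0.14],[0,0,0.001,0,0,0,0.14],[0,0,0.001,0,0,0,0.14]])

```text
clock: 29.98
tcp_pos: [0.5315, -0.14, 0.0415]
tcp_rot: [180.0, 0.0, 176.1]
contact_force: [0.4, 0.3, -1.7]
width: 0.571
grasp_force: 4.9
```

Emit:
apply_moves(motion=[[0,0,0.0005,0,0,0,0.14],[0,0,0.0005,0,0,0,0.14],[0,0,0.0005,0,0,0,0.14]])

```text
clock: 30.35
tcp_pos: [0.5315, -0.14, 0.0414]
tcp_rot: [180.0, 0.0, 176.1]
contact_force: [-0.8, 1.1, 2.7]
width: 0.571
grasp_force: 5.0
```

Emit:
apply_moves(motion=[[0,0,0,0,0,0,0.16],[0,0,0,0,0,0,0.25],[0,0,0,0,0,0,0.5],[0,0,0,0,0,0,0.55],[0,0,0,0,0,0,0.55],[0,0,-0.02,0,0,0,0.55],[0,0,-0.07,0,0,0,0.55],[0,0,-0.13,0,0,0,0.55],[0,0,-0.18,0,0,0,0.55],[0,0.06,-0.2,0,0,0,0.55]])

```text
clock: 31.6
tcp_pos: [0.5369, -0.0835, 0.2449]
tcp_rot: [-179.9, 0.4, 175.7]
contact_force: [0.4, 0.4, -0.6]
width: 0.772
grasp_force: 0.0
```

Emit:
apply_moves(motion=[[0,0.06,0,0,0,0,0.55],[0,0.12,0,0,0,0,0.55],[0,0.18,0,0,0,0,0.55],[0,0.2,0,0,0,0,0.55],[0,0.2,0,0,0,0,0.55]])

```text
clock: 32.22
tcp_pos: [0.5491, 0.1192, 0.2405]
tcp_rot: [-180.0, -0.0, 176.2]
contact_force: [-0.8, -0.8, -0.2]
width: 0.774
grasp_force: 0.0
```

Run:
```python
from h import *
s=sense();print(s["clock"],s["tcp_pos"].round(4),s["contact_force"].round(1))
a=grab("top","t9")["pixels"][150:280,320:480];b=grab("scene","s9")["pixels"][120:290,20:320]
a=cv2.resize(a,None,fx=2.2,fy=2.2);b=cv2.resize(b,None,fx=1.8,fy=1.8)
w=b.shape[1];cv2.imwrite("pics/fin.png",np.vstack([cv2.copyMakeBorder(a,0,0,0,w-a.shape[1],0),b])[:,:,::-1])
```

```text
32.225 [0.5491 0.1192 0.2405] [-0.8 -0.8 -0.2]
```

View pics/fin.png

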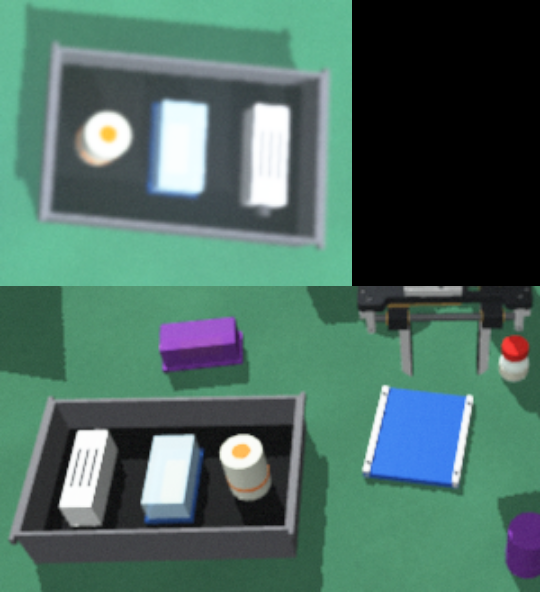

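The picture shows the horn flat with its slots up (top crop around 267,155), the cover upright (180,147) and the canister upright (107,137). They stand apart on the foam, and the nest is empty. I'm handing in.

```bash
python3 -c "
from workcell import *
print(job_done())"
```

```text
the job is handed in; nothing more can be done
None
```

The kit is packed and handed in at about 32 s: the horn went in first, flat with its slots up, then the cover and the canister upright beside it on the foam, with readings showing at most about 6.7 N grip on the cover and 5 N on the canister.

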